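# Seat the loupe in its stage and turn the clip over it

## Robot

A 7-joint arm with a two-finger parallel gripper is mounted at the origin on a cart in front of the work surface, level with it; the furniture and walls round the work are solid. World frame = base frame: x ahead of the robot, y to its left, z up, the work surface at z = 0. Lengths are in m, angles in degrees, forces in N, time in s.
With the tool pointing down it reaches from about 0.4 to 0.925 m from the base axis. Payload 4.1 kg.
Tool frame: the origin (TCP) lies at the centre of the arm's flange, where the gripper is bolted on; the fingertips stand 173 mm ahead of it and the grasp point (between the pads) lies 155 mm ahead of it (robot.grip_depth is the distance from the TCP to the grasp point, in m); z points along the fingers, y is the line along which they close (so a half turn about z gives the same grasp; the last joint's range is limited). The gripper opens to 85 mm and grips with 20 to 120 N. Pads are 22 mm wide; open, the fingers measure 114 mm over their backs; the gripper's body (76 mm by 85 mm) begins 54 mm behind the grasp point. The pads swing forward as they close: fully open they stand 13 mm farther back than shut.
Start: joints at [68.87, 22.827, 2.584, 88.041, -1.071, 69.15, -2.905], TCP at [0.173, -0.626, 0.405] pointing down, gripper open.
Joint ranges: [-161.44, 161.44], [-28.35, 127.94], [-78.24, 83.42], [0, 140.83], [-78.03, 258.03], [13.02, 114.36], [-168.23, 168.23]. Speed limits (degrees/s): [147.25, 147.25, 180, 180, 180, 180, 180].

## Interface

Orientations are given as a 3x3 rotation matrix whose columns are the frame's x, y, z axes.
In Python, from workcell import robot gives the robot as it stands.
- The arm moves only by the shell command python3 -m handwheel 'ROWS'. ROWS is JSON, one flat list of numbers, 7 for each row, row after row: the opening in per cent of the stroke, from 0 (shut) to 100 (fully open), then the shift along the tool's x, y, z in mm, then the turn, a rotation vector about the tool's x, y, z in degrees. In form: [hand, dx, dy, dz, rx, ry, rz, hand, dx, dy, dz, rx, ry, rz, ...]. A call has 1 to 10 rows; each row is the pose to reach, as a shift and turn from the pose commanded when the call began, along the tool's axes at that moment; what a row does not reach only later rows make up. A row lasts 1/10 s, in which the tool goes at most 50 mm and 8.59 degrees, less where a joint would pass 70% of its speed; a pose out of reach is approached as far as the arm can. A call with a gripper value outside its range is refused whole. The fingers move at their own pace and stop on an object; the grip force is fixed at half the most. Time passes only in rows, so rows that repeat a pose let the fingers close. It gives the time, the measured TCP pose, the force, the opening and the grip force at its end, in the units of the state.
- robot.get_obs(): the state, without advancing time (a new reading comes with each control period).
- robot.grab_frame(name): name is "scene" or "top"; returns a dict with "frame" (384x512x3 uint8, red, green, blue), "fx", "fy", "cx", "cy" (pixels), "extrinsics" (4x4, takes a point from camera to world coordinates). Camera axes: x right, y down, z forward; pixel columns grow to the right and rows downward; lengths in m; the calibration is good to about 2 mm. A picture is of the moment at which its call begins. There is no depth.
- robot.job_done(): hands the job in; it is judged then, once.
Trained networks look in the newest picture that a camera, given by its name, has taken for a name from the list of things; names that differ only in an ending like _2 or _b are one class to them, and where a whole thing is asked for, a point or a joint stands for the part that bears it (a point fixed in the world has none). Each returns a list of dicts, best first, with "score" (0 to 1); they miss things now and then, are a little off and sometimes report something else, mostly with a low value. They report only what shows in the picture. A call takes as long as a camera call. They do not tell look-alikes from the thing itself.
- robot.silhouettes(camera, target): "pixels" (384x512 bool, what is visible of it) and "location" ([column, row] as shares, 0 to 1, of the picture: columns of its width, rows of its height, amid what is visible of it).
- robot.tip_of(camera, target): "location" ([column, row] as shares, 0 to 1, of the picture: columns of its width, rows of its height: a listed point, or the origin of a listed thing).
The state is a dict: "clock": time; "joint_positions": joint angles; "dq": joint speeds; "effort": joint torques, N m; "eef_pos": TCP position; "tool_rot": TCP orientation; "ft_force": force on the tool from outside, world axes, zero at the start; "torque": the same for the moment, N m; "opening": finger opening in m; "grip_force": force on a finger pad.
Only numpy, scipy, OpenCV 4.12 (cv2) and the standard library are available. Lean on these libraries where they do the work, as an engineer would, in place of code of your own. Each camera call takes 0.05 s, during which the arm holds its last target. There are 200 camera calls.

## Task

Make the inspection stage ready for use: with the fingertips, push the round loupe along the top of the grey metal stage until it drops flat into the round recess, then push the small turn-clip round over the loupe's rim until it reaches its stop, and take the hand away. Only push: do not lift the loupe off the stage or stand it on edge, and leave the tape roll and the tin where they stand.

Things in the scene. Friction and masses are not known exactly. Their poses are not given: they have to be found in the camera images.
- loupe: Loupe: a short black ring with a lens in it and a thin teal band, 59 mm across, 18 mm high, 80 g, loose, round (its yaw does not matter). Origin: centre of its underside, z up. At the start it lies flat on the top of the stage, at the end away from the recess.
- stage: Inspection stage: a fixed grey plate, 190 mm (its x) by 100 mm (its y), on four rubber feet, its flat top 28 mm above the desk, without rim or guide. Origin: on the desk under the plate's middle; z up, x toward the recess end. The recess is a round hole 63 mm across, 6 mm deep, centred at x = +45, y = 0 mm (see point cell). The seated loupe stands 12 mm proud of the plate.
- cell (a point): Centre of the recess, at the height of its floor (22 mm above the desk; the floor is flat and dark, with a 46 mm clear window flush in its middle). Axes as the stage's. The seated loupe's origin lies here, up to 2 mm off sideways.
- clip (a joint): Angle of the turn-clip about its upright pivot, rad. 0 = closed, at its stop: the arm points from the pivot to the centre of the recess, over the loupe's rim. It grows clockwise seen from above (to 2.1) and starts open, at 1.3 to 1.9; closing is anticlockwise. At 1.0 or more it is clear of the loupe's way. Light friction (about 1 N at the post), no spring: it stays where it is left.
- clip_pivot (a point): Pivot axis of the turn-clip, fixed on the stage at its x = +81, y = -36 mm; the point is the top of the pivot's head, 51 mm above the desk. The arm is a steel bar 11 mm wide, 6 mm thick, its underside 43 mm above the desk (3 mm over the seated loupe), reaching 41 mm from the axis; closed, it points along the stage's 135 degrees (between -x and +y).
- clip_post (a point): Top of the upright black post on the clip's arm, by which it is pushed: 9 mm in diameter, 34 mm from the pivot axis; it rises from the arm's top (49 mm above the desk) to 72 mm above the desk, where this point is.
- tape_roll: Roll of amber tape, 56 mm across, 19 mm high, loose on the desk beside the stage; leave it. Origin: centre of its underside.
- tin: Small round closed tin, 56 mm across, 22 mm high, loose on the desk beside the stage; leave it. Origin: centre of its underside.
Things that resemble listed ones, but are neither listed nor needed, are in the scene too. What is shaped like the loupe but purple is not meant.

How it is judged (in metres and radians):
On the way, in this order (a step that is already met when the one before it is completed fails the run):
1. the loupe has dropped flat into the recess, with the clip still open (horizontal distance between loupe and cell below 0.005 m and z of loupe in the frame of stage below 0.025 m and angle between loupe's own z axis and vertical below 0.06 rad and value of joint clip above 0.8 rad), for 0.2 s.
2. the clip is turned over the loupe's rim, to its stop (value of joint clip below 0.15 rad), for 0.2 s.
At the end, for the whole second after the job is handed in: The loupe lies flat on the recess floor (centre within 5 mm of the recess centre, underside no more than 3 mm above the floor, tilt under 0.06 rad), the clip is within 0.15 rad of its closed stop over the loupe, and the tape roll and the tin are within 20 mm of where they stood (horizontal distance between loupe and cell below 0.005 m and z of loupe in the frame of stage below 0.025 m and angle between loupe's own z axis and vertical below 0.06 rad and value of joint clip below 0.15 rad and linear speed of loupe below 0.01 m/s and distance of each of tape_roll, tin from where it was at the start of the episode below 0.02 m); the robot touches nothing.
It fails at once if the loupe is lifted off the stage's top (its underside more than 5 mm above it) (z of loupe in the frame of stage above 0.033 m).
It fails at once if the loupe is tipped up by more than 0.6 rad (angle between loupe's own z axis and vertical above 0.6 rad).
It fails at once if the loupe is pushed off the stage onto the desk (z of loupe in the frame of stage below 0.01 m).
It fails at once if the tape roll or the tin is pushed more than 20 mm from its place (distance of any of tape_roll, tin from where it was at the start of the episode above 0.02 m).
It also fails if it takes over 53 s, if anything falls off the work surface, if the arm or the gripper's body presses on something with over 40 N, if the wrist force passes 120 N, or if a joint passes its speed limit or range.

## Working session

There is one attempt and no reset: what is moved stays moved. The work goes in short steps, Python scripts to look and compute and a shell command to move; the robot and the scene stay as the last step left them, time stands still between calls to the robot, and variables do not carry over. Pictures are saved under pics/ and viewed, at most 10 in all, crops included, and the job is handed in when it is done.

```bash
mkdir -p pics; ls
cat > h.py <<'E'
import numpy as np, cv2
from workcell import robot
def ray(f,u,v,z):
    E=np.array(f["extrinsics"]); d=E[:3,:3]@np.array([(u-f["cx"])/f["fx"],(v-f["cy"])/f["fy"],1]); o=E[:3,3]
    return (o+d*(z-o[2])/d[2])
def proj(f,p):
    E=np.array(f["extrinsics"]); q=E[:3,:3].T@(np.array(p)-E[:3,3]); return np.array([f["fx"]*q[0]/q[2]+f["cx"],f["fy"]*q[1]/q[2]+f["cy"]])
Z=dict(loupe=.028,clip_post=.072,clip_pivot=.051,cell=.022,stage=0,tape_roll=0,tin=0)
def look(c,names=Z,save=None):
    f=robot.grab_frame(c)
    if save: cv2.imwrite(save,f["frame"][:,:,::-1])
    for n in names:
        for r in robot.tip_of(c,n)[:3]:
            u,v=r["location"][0]*512,r["location"][1]*384
            print(c,n,round(r["score"],2),np.round([u,v],1),np.round(ray(f,u,v,Z[n])*1000,1))
    return f
E
python3 - <<'E'
from h import *
for c in("top","scene"):
    f=look(c,save=f"pics/{c}0.png"); print(np.round(np.array(f["extrinsics"]),3).tolist(),f["fx"])
o=robot.get_obs(); print(o["clock"],o["eef_pos"],o["tool_rot"],o["ft_force"],o["opening"])
a=cv2.imread("pics/top0.png");b=cv2.imread("pics/scene0.png")
E
```

```text
pics
top loupe 0.86 [270.4 238.7] [339.9 202.5  28. ]
top loupe 0.74 [212.7 228.5] [361.9 323.2  28. ]
top loupe 0.61 [271.8 133.5] [566.3 197.2  28. ]
top clip_post 0.54 [322.3 193.7] [428.   97.9  72. ]
top clip_pivot 0.94 [307. 188.] [442.9 126.2  51. ]
top cell 0.8 [302.3 165.5] [496.5 132.2  22. ]
top stage 0.86 [290.6 155.4] [524.  155.4   0. ]
top tape_roll 0.32 [300.3 166.8] [498.1 134.5   0. ]
top tin 0.88 [238.5 182.4] [464.2 270.8   0. ]
top tin 0.46 [306.1 188.7] [449.2 122.7   0. ]
[[-0.006, -0.989, 0.149, 0.31], [-1.0, 0.007, 0.006, 0.219], [-0.007, -0.149, -0.989, 0.926], [0.0, 0.0, 0.0, 1.0]] 427.43038515766057
scene loupe 0.86 [271.6 238. ] [561.3 197.3  28. ]
scene loupe 0.62 [227.3 158.3] [361.1 195.   28. ]
scene loupe 0.57 [281.6 141.6] [376.  317.7  28. ]
scene clip_post 0.74 [192.8 198.8] [436.5  90.   72. ]
scene clip_pivot 0.65 [212.5 197.6] [441.5 127.   51. ]
scene cell 0.64 [223.4 227.2] [496.9 123.2  22. ]
scene stage 0.91 [243.8 237.4] [526.9 153.1   0. ]
scene tape_roll 0.66 [321.2 203.8] [532.5 329.8   0. ]
scene tin 0.92 [276.9 189.2] [461.3 262.7   0. ]
[[0.445, 0.804, -0.394, 0.802], [0.895, -0.401, 0.194, 0.043], [-0.002, -0.439, -0.898, 0.842], [0.0, 0.0, 0.0, 1.0]] 439.8332932560412
0.8 [ 0.173265   -0.62649115  0.40475531] [[ 9.63820459e-01  2.66552285e-01  3.80595131e-05]
 [ 2.66552287e-01 -9.63820453e-01 -1.10742170e-04]
 [ 7.16395886e-06  1.16880419e-04 -9.99999993e-01]] [ 0.18082742 -0.09676636 -0.61782484] 0.08541992643911657
```

View pics/top0.png

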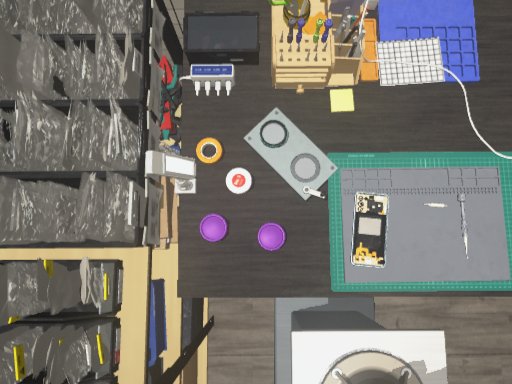

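View pics/scene0.png

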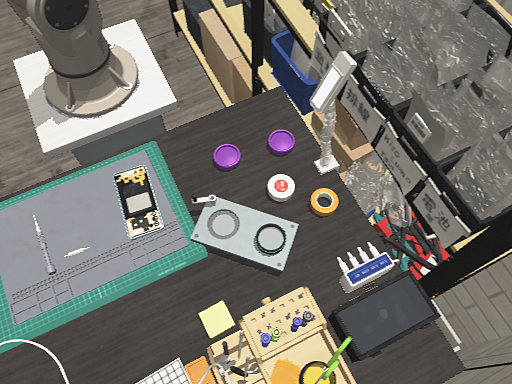

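The top view shows the black ring loupe near (272,133), the recess at (305,167), the clip pivot and post at (307,188) and (321,194), the tin at (238,181) and the tape roll at (208,150). The purple discs at (213,228) and (271,237) are decoys. I'll refine the poses by fitting the outlines in both cameras.

```bash
cat >> h.py <<'E'
from scipy.optimize import minimize
def hullmask(f,P):
    q=np.array([proj(f,p) for p in P]); S=4
    m=np.zeros((384*S,512*S),np.uint8); cv2.fillConvexPoly(m,cv2.convexHull(np.round((q+.5)*S-.5).astype(np.int32)),1); return m
def sil(c,n,near,z,tol=12):
    f=robot.grab_frame(c); e=proj(f,[near[0],near[1],z])
    for r in robot.silhouettes(c,n):
        l=np.array(r["location"])*[512,384]
        if np.hypot(*(l-e))<tol: return f,cv2.resize(cv2.morphologyEx(r["pixels"].astype(np.uint8),cv2.MORPH_CLOSE,np.ones((5,5))),None,fx=4,fy=4,interpolation=cv2.INTER_NEAREST)
def fit(model,x0,obs,step):
    def cost(x): return sum(1-(h&m).sum()/max((h|m).sum(),1) for f,m in obs for h in [hullmask(f,model(x))])
    s=np.array([x0]+[np.array(x0)+np.eye(len(x0))[i]*step[i] for i in range(len(x0))])
    r=minimize(cost,x0,method="Nelder-Mead",options=dict(initial_simplex=s,maxiter=120,xatol=2e-4,fatol=1e-4)); return r.x,r.fun
def cyl(r,z0,z1): 
    a=np.linspace(0,2*np.pi,40)
    return lambda x:[[x[0]+r*np.cos(t),x[1]+r*np.sin(t),z] for t in a for z in(z0,z1)]
def box(x):
    c,s=np.cos(x[2]),np.sin(x[2]); return [[x[0]+c*a-s*b,x[1]+s*a+c*b,z] for a in(-.095,.095) for b in(-.05,.05) for z in(.016,.028)]
E
python3 - <<'E'
from h import *
for n,mod,x0,z,st in(("loupe",cyl(.0295,.028,.046),[.564,.197],.037,[.004]*2),("stage",box,[.525,.154,np.radians(-137.7)],.022,[.004,.004,.04])):
    ob=[sil(c,n,x0,z) for c in("top","scene")]
    for name,o in(("top",ob[:1]),("scene",ob[1:]),("both",ob)):
        if any(q is None for q in o): print(n,name,"none");continue
        x,c=fit(mod,x0,o,st); print(n,name,np.round(x[:2]*1000,1),np.degrees(x[2:]),round(c,3))
E
```

```text
loupe top [562.9 195.3] [] 0.051
loupe scene [563.9 193.9] [] 0.067
loupe both [563.5 194.7] [] 0.131
stage top [522.8 158.1] [-136.35209654] 0.189
stage scene [523.8 156.1] [-136.06214068] 0.193
stage both [523.2 157. ] [-136.14719135] 0.395
```

```bash
cat >> h.py <<'E'
def delta(x,y,z,ang):
    "row (mm,deg) from present pose to TCP x,y,z (mm) pointing down, tool x at ang deg"
    from scipy.spatial.transform import Rotation as Ro
    o=robot.get_obs(); R=np.array(o["tool_rot"]); c,s=np.cos(np.radians(ang)),np.sin(np.radians(ang))
    T=np.array([[c,s,0],[s,-c,0],[0,0,-1]]); d=R.T@(np.array([x,y,z])-np.array(o["eef_pos"])*1000)
    print("delta",np.round(d,1),np.round(Ro.from_matrix(R.T@T).as_rotvec(degrees=True),2),"open",round(o["opening"]*1000,1),"t",round(o["clock"],2),"at",np.round(np.array(o["eef_pos"])*1000,1),"F",np.round(o["ft_force"],1))
E
python3 -m handwheel '[47,643,-713,75,0,0,-28, 47,643,-713,75,0,0,-28, 47,643,-713,75,0,0,-28, 47,643,-713,75,0,0,-28, 47,643,-713,75,0,0,-28, 47,643,-713,75,0,0,-28, 47,643,-713,75,0,0,-28, 47,643,-713,75,0,0,-28, 47,643,-713,75,0,0,-28, 47,643,-713,75,0,0,-28]'
python3 -c "
from h import *
delta(603.4,232.6,300,43.5)"
```

```text
clock: 2.2
eef_pos: [0.3968, -0.1788, 0.3661]
tool_rot: [[0.726, 0.688, 0.001], [0.688, -0.726, -0.001], [0.0, 0.002, -1.0]]
ft_force: [2.3, -0.0, -0.4]
opening: 0.0402
grip_force: 0.0
delta [ 432.9 -156.8   65.9] [ 0.09 -0.01 -0.06] open 40.2 t 2.2 at [ 396.8 -178.8  366.1] F [ 2.3 -0.  -0.4]
```

```bash
python3 -m handwheel '[47,433,-157,66,0,0,0, 47,433,-157,66,0,0,0, 47,433,-157,66,0,0,0, 47,433,-157,66,0,0,0, 47,433,-157,66,0,0,0, 47,433,-157,66,0,0,0, 47,433,-157,66,0,0,0, 47,433,-157,66,0,0,0, 47,433,-157,66,0,0,0, 47,433,-157,66,0,0,0]'
python3 -c "
from h import *
delta(603.4,232.6,220,43.5)
f=look('scene',['loupe','cell','clip_pivot'])
cv2.imwrite('pics/s1.png',cv2.resize(f['frame'][120:310,150:400,::-1],None,fx=3,fy=3))"
```

```text
clock: 3.2
eef_pos: [0.6029, 0.2369, 0.2991]
tool_rot: [[0.722, 0.692, -0.0], [0.692, -0.722, 0.005], [0.003, -0.004, -1.0]]
ft_force: [-0.9, 0.5, -0.1]
opening: 0.0399
grip_force: 0.0
delta [-2.9  3.8 79.1] [-0.2  -0.18  0.29] open 39.9 t 3.2 at [602.9 236.9 299.1] F [-0.9  0.5 -0.1]
scene loupe 0.86 [272.1 238.5] [562.7 197.6  28. ]
scene loupe 0.63 [228.1 157.1] [359.3 197.8  28. ]
scene loupe 0.48 [280.8 145. ] [382.8 312.1  28. ]
scene cell 0.73 [222.3 227.1] [495.7 121.4  22. ]
scene clip_pivot 0.92 [212.9 193.4] [433.4 131.5  51. ]
```

View pics/s1.png

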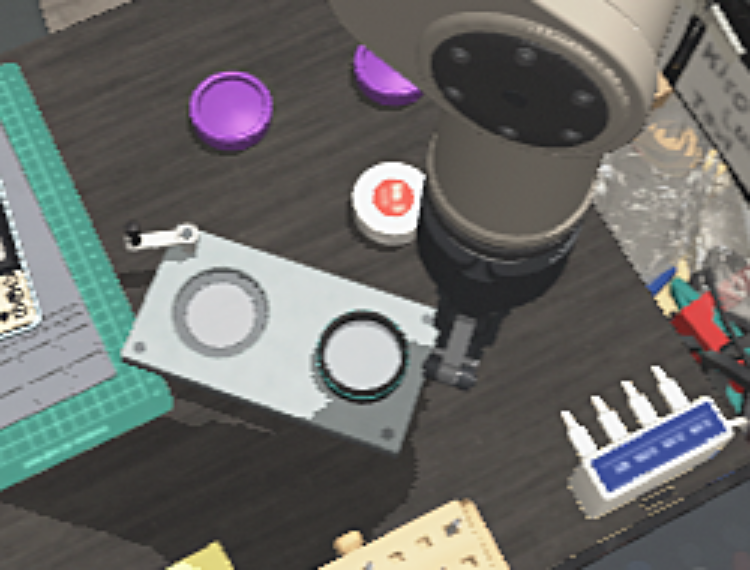

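```bash
python3 -m handwheel '[47,-3,4,40,0,0,0, 47,-3,4,75,0,0,0, 47,-3,4,96,0,0,0, 47,-3,4,96,0,0,0, 47,-3,4,96,0,0,0]'
python3 -c "
from h import *
delta(603.4,232.6,203,43.5)
f=look('scene',['loupe'])
cv2.imwrite('pics/s2.png',cv2.resize(f['frame'][190:290,200:350,::-1],None,fx=5,fy=5))"
```

```text
clock: 3.9
eef_pos: [0.6034, 0.2241, 0.2042]
tool_rot: [[0.728, 0.686, 0.0], [0.686, -0.728, -0.001], [-0.001, 0.001, -1.0]]
ft_force: [0.1, 0.7, -0.2]
opening: 0.0399
grip_force: 0.0
delta [ 5.8 -6.2  1.2] [ 0.07  0.05 -0.18] open 39.9 t 3.9 at [603.4 224.1 204.2] F [ 0.1  0.7 -0.2]
scene loupe 0.86 [272.6 241.2] [568. 196.  28.]
scene loupe 0.8 [229.7 157. ] [360.6 200.9  28. ]
scene loupe 0.53 [275.3 189.6] [472.  252.1  28. ]
```

View pics/s2.png

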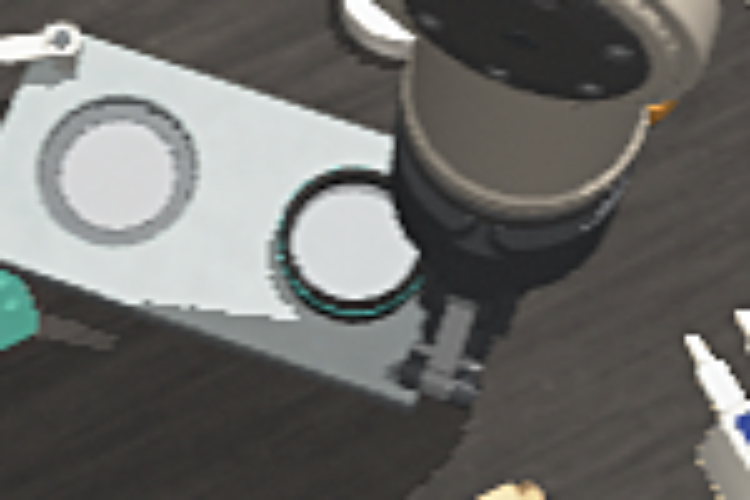

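```bash
python3 -m handwheel '[47,0,-6,0,0,0,0, 47,0,-6,0,0,0,0, 47,-10,-6,1,0,0,0, 47,-18,-6,1,0,0,0, 47,-26,-6,1,0,0,0, 47,-34,-6,1,0,0,0, 47,-42,-6,1,0,0,0, 47,-50,-6,1,0,0,0,47,-50,-6,1,0,0,0,47,-50,-6,1,0,0,0]'
python3 - <<'E'
from h import *
delta(490.8+.7254*32.7,125.8+.6884*32.7,203,43.5)
f=look('top',['loupe']);f=look('scene',['loupe'])
for c in("top","scene"):
    o=sil(c,"loupe",[.53,.163],.037,25)
    if o: print(c,fit(cyl(.0295,.028,.046),[.53,.163],[o],[.004]*2))
cv2.imwrite('pics/s3.png',cv2.resize(f['frame'][190:290,180:330,::-1],None,fx=5,fy=5))
E
```

```text
clock: 5.0
eef_pos: [0.5627, 0.1959, 0.2028]
tool_rot: [[0.726, 0.688, 0.0], [0.688, -0.726, -0.0], [-0.0, 0.0, -1.0]]
ft_force: [0.7, 0.4, 0.0]
opening: 0.0401
grip_force: 0.0
delta [-67.7   1.4  -0.2] [ 0.01  0.   -0.05] open 40.1 t 5.0 at [562.7 195.9 202.8] F [0.7 0.4 0. ]
top loupe 0.93 [281.  145.6] [539.3 177.8  28. ]
top loupe 0.88 [216.1 229.3] [360.2 316.   28. ]
top loupe 0.8 [272.6 238.6] [340.1 197.9  28. ]
scene loupe 0.95 [254.9 230.6] [533.2 175.   28. ]
scene loupe 0.56 [228.7 158.1] [362.1 197.9  28. ]
top (array([0.53842362, 0.17446626]), np.float64(0.07446101244182735))
scene (array([0.53501246, 0.16749393]), np.float64(0.3831317682396649))
```

View pics/s3.png

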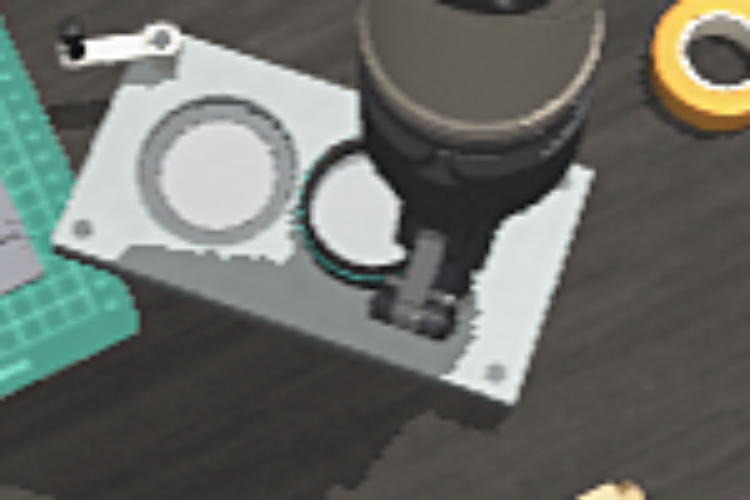

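Run:
```python
from h import *
a=np.linspace(0,2*np.pi,180)
for c in("top","scene"):
    f=robot.grab_frame(c); g=cv2.GaussianBlur(cv2.cvtColor(cv2.imread(f"pics/{c}0.png"),cv2.COLOR_BGR2GRAY).astype(np.float32),(0,0),.7)
    def ring(x,y,r,z):
        q=np.array([proj(f,[x+r*np.cos(t),y+r*np.sin(t),z]) for t in a[::2]],np.float32)
        return cv2.remap(g,q[:,:1],q[:,1:],cv2.INTER_LINEAR).mean()
    for r,z,nm in((.0315,.028,"rim"),(.023,.022,"window")):
        sgn=1 if nm=="rim" else -1
        F=lambda p:-sgn*(ring(p[0],p[1],r+.0015,z)-ring(p[0],p[1],r-.0015,z))
        best=min(((F((x,y)),x,y) for x in np.arange(.482,.503,.002) for y in np.arange(.116,.137,.002)))
        s=minimize(F,best[1:],method="Nelder-Mead",options=dict(initial_simplex=[best[1:],(best[1]+.002,best[2]),(best[1],best[2]+.002)]))
        print(c,nm,np.round(s.x*1000,1),round(-s.fun,1))
```

```text
top rim [491.4 127.3] 31.9
top window [491.5 126.8] 29.6
scene rim [491.5 125.4] 48.7
scene window [491.4 125.2] 40.1
```

```bash
python3 -m handwheel '[47,-8,1,0,0,0,0, 47,-17,2,0,0,0,0, 47,-26,2,0,0,0,0, 47,-35,2,0,0,0,0, 47,-43,2,0,0,0,0, 47,-50,2,0,0,0,0, 47,-56,2,0,0,0,0, 47,-60,2,0,0,0,0,47,-63,2,0,0,0,0,47,-63,2,0,0,0,0]'
python3 -m handwheel '[47,-1,0,0,0,0,0, 47,-2,0,0,0,0,0, 47,-3,0,0,0,0,0, 47,-4,0,0,0,0,0, 47,-4,0,0,0,0,0]'
python3 - <<'E'
from h import *
delta(491.4+.7254*32.7,126.2+.6884*32.7,203,43.5)
f=look('top',['loupe']);
o=sil("top","loupe",[.4914,.127],.037,25)
for z in(.022,.028):print(fit(cyl(.0295,z,z+.018),[.492,.127],[o],[.004]*2))
f2=robot.grab_frame("scene")
cv2.imwrite('pics/s4.png',np.hstack([cv2.resize(f['frame'][120:220,240:340,::-1],None,fx=4,fy=4),cv2.resize(f2['frame'][180:280,180:280,::-1],None,fx=4,fy=4)]))
E
```

```text
clock: 6.5
eef_pos: [0.5179, 0.1508, 0.2024]
tool_rot: [[0.726, 0.688, -0.001], [0.688, -0.726, -0.001], [-0.002, -0.0, -1.0]]
ft_force: [-0.2, 0.8, 0.5]
opening: 0.0404
grip_force: 0.0
clock: 7.0
eef_pos: [0.5155, 0.1485, 0.2027]
tool_rot: [[0.726, 0.688, -0.0], [0.688, -0.726, -0.0], [-0.0, 0.0, -1.0]]
ft_force: [-0.3, -0.3, 0.2]
opening: 0.0404
grip_force: 0.2
delta [-0.1 -0.4 -0.3] [ 0.    0.01 -0.04] open 40.4 t 7.0 at [515.5 148.5 202.7] F [-0.3 -0.3  0.2]
top loupe 0.95 [270.9 236.3] [344.9 201.3  28. ]
top loupe 0.76 [212.6 228.2] [362.5 323.4  28. ]
top loupe 0.66 [302.7 168.1] [489.5 132.   28. ]
(array([0.49092374, 0.12685823]), np.float64(0.24656216943936915))
(array([0.49024892, 0.12762845]), np.float64(0.2566145092460882))
```

View pics/s4.png

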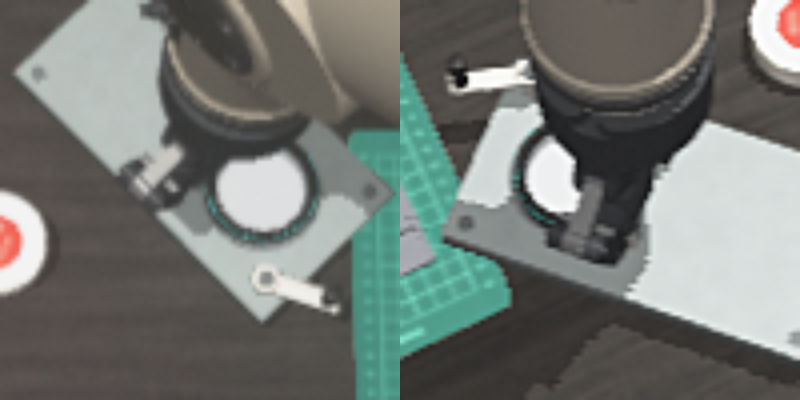

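The loupe is over the recess, around (262,190) in the left half. The hand hides whether it has dropped, so I'll back off 30 mm, rise and look.

```bash
python3 -m handwheel '[47,-1,0,0,0,0,0, 47,-1,0,0,0,0,0, 47,10,0,0,0,0,0, 47,30,0,0,0,0,0, 47,50,0,-20,0,0,0, 47,80,0,-60,0,0,0, 47,100,0,-80,0,0,0, 47,100,0,-80,0,0,0]'
python3 - <<'E'
from h import *
f=look('top',['loupe','clip_post','clip_pivot']);f2=look('scene',['loupe','clip_post','clip_pivot'])
ob=[sil(c,"loupe",[.4914,.127],.037,25) for c in("top","scene")]
for z in(.022,.025,.028):
  for o in ob: print(z,fit(cyl(.0295,z,z+.018),[.492,.127],[o],[.004]*2))
  print(z,fit(cyl(.0295,z,z+.018),[.492,.127],ob,[.004]*2))
cv2.imwrite('pics/s5.png',np.hstack([cv2.resize(f['frame'][120:220,250:350,::-1],None,fx=4,fy=4),cv2.resize(f2['frame'][180:280,180:280,::-1],None,fx=4,fy=4)]))
E
```

```text
clock: 8.05
eef_pos: [0.5909, 0.2211, 0.2869]
tool_rot: [[0.725, 0.689, 0.009], [0.689, -0.725, 0.006], [0.01, 0.002, -1.0]]
ft_force: [0.1, -0.6, 0.4]
opening: 0.0398
grip_force: 0.0
top loupe 0.93 [301.6 167.2] [491.5 134.3  28. ]
top loupe 0.92 [211.9 228.6] [361.7 324.8  28. ]
top loupe 0.67 [270.2 241.2] [334.8 202.9  28. ]
top clip_post 0.61 [322.  193.9] [427.6  98.5  72. ]
top clip_pivot 0.61 [304.7 188.4] [442.2 131.   51. ]
scene loupe 0.66 [226.6 224.4] [496.6 130.7  28. ]
scene loupe 0.66 [229.5 156.6] [359.5 200.9  28. ]
scene clip_post 0.58 [193.6 197.2] [434.   92.6  72. ]
scene clip_pivot 0.6 [212.2 195.4] [436.9 128.5  51. ]
0.022 (array([0.49152296, 0.12692804]), np.float64(0.069867740080506))
0.022 (array([0.4921434, 0.1263537]), np.float64(0.056386090347741336))
0.022 (array([0.49199421, 0.12637375]), np.float64(0.1305143890395336))
0.025 (array([0.49111768, 0.12670923]), np.float64(0.07679878338560975))
0.025 (array([0.49329232, 0.12588968]), np.float64(0.060586477098311664))
0.025 (array([0.49218711, 0.12627359]), np.float64(0.15616013255123729))
0.028 (array([0.49017114, 0.12757874]), np.float64(0.08103252647503778))
0.028 (array([0.49481439, 0.12588181]), np.float64(0.06788490823114535))
0.028 (array([0.49284561, 0.12602667]), np.float64(0.19748667271265063))
```

View pics/s5.png

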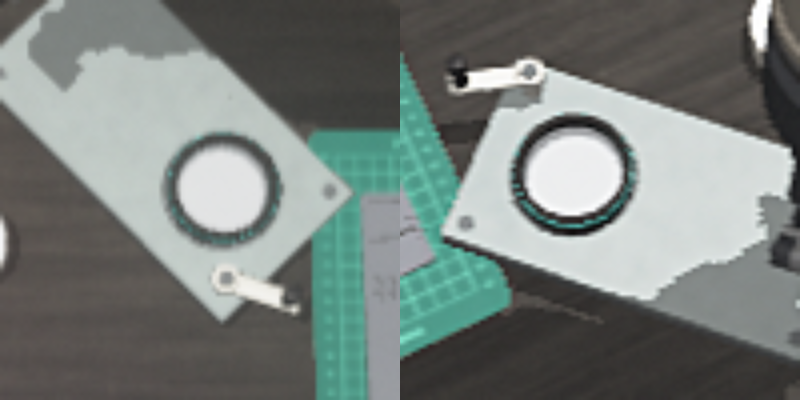

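The loupe is seated: the fit with its underside at 22 mm is best and agrees with the recess centre within 1 mm. The clip is still open, with its post at (194,196) in the scene view. Next is the clip.

```bash
python3 -m handwheel '[0,0,0,0,0,0,0, 0,0,0,0,0,0,0]'; python3 -c "
from h import *
delta(412.4,77.5,290,43.5)"
```

```text
clock: 8.85
eef_pos: [0.5881, 0.2173, 0.2828]
tool_rot: [[0.726, 0.688, 0.0], [0.688, -0.726, -0.0], [0.0, 0.0, -1.0]]
ft_force: [0.2, -0.1, -0.3]
opening: 0.0118
grip_force: 0.0
delta [-223.7  -19.4   -7.3] [ 0.01 -0.   -0.04] open 11.8 t 8.85 at [588.1 217.3 282.8] F [ 0.2 -0.1 -0.3]
```

```bash
python3 -m handwheel '[0,-45,-4,-7,0,0,0, 0,-90,-8,-7,0,0,0, 0,-135,-12,-7,0,0,0, 0,-180,-16,-7,0,0,0, 0,-224,-19,-7,0,0,0, 0,-224,-19,-7,0,0,0, 0,-224,-19,-7,0,0,0, 0,-224,-19,20,0,0,0, 0,-224,-19,20,0,0,0]'
python3 - <<'E'
from h import *
delta(412.4,77.5,230,43.5)
look('scene',['clip_post','clip_pivot'])
look('top',['clip_post','clip_pivot'])
R=np.array([[.7254,.6884],[.6884,-.7254]]) # cols: tool x, y
p=np.array([440.5,127.2]); s=np.array([412.4,77.5])
for ph in np.linspace(-107,-1.15,10):
    q=p+34*np.array([np.cos(np.radians(ph)),np.sin(np.radians(ph))])-15.5*R[:,0]
    print(round(ph),np.round(R.T@(q-s),1))
E
```

```text
clock: 9.75
eef_pos: [0.4124, 0.0777, 0.2613]
tool_rot: [[0.725, 0.689, -0.004], [0.689, -0.725, 0.001], [-0.002, -0.003, -1.0]]
ft_force: [-0.3, 0.7, -0.7]
opening: 0.0002
grip_force: 0.0
delta [-0.   0.2 31.3] [-0.17  0.12  0.05] open 0.2 t 9.75 at [412.4  77.7 261.3] F [-0.3  0.7 -0.7]
scene clip_post 0.56 [193.1 196.3] [431.9  92.5  72. ]
scene clip_pivot 0.93 [213.6 197.2] [441.6 129.4  51. ]
top clip_post 0.67 [322.6 192.8] [429.7  97.2  72. ]
top clip_pivot 0.75 [306.  190.6] [437.5 128.3  51. ]
-107 [9.5 0. ]
-95 [13.5  5.7]
-83 [18.6 10.5]
-72 [24.6 14.1]
-60 [31.2 16.4]
-48 [38.1 17.3]
-36 [45.  16.8]
-25 [51.7 14.9]
-13 [57.9 11.6]
-1 [63.3  7.2]
```

```bash
python3 -m handwheel '[0,0,0,20,0,0,0, 0,0,0,32,0,0,0, 0,0,0,32,0,0,0, 0,0,0,32,0,0,0]'; python3 -c "
from h import *
delta(412.4,77.5,230,43.5)"
```

```text
clock: 10.45
eef_pos: [0.4125, 0.0771, 0.2308]
tool_rot: [[0.726, 0.688, -0.0], [0.688, -0.726, 0.0], [-0.0, -0.0, -1.0]]
ft_force: [-0.2, -0.1, -0.5]
opening: 0.0
grip_force: 0.0
delta [ 0.2 -0.3  0.8] [-0.02  0.01 -0.02] open 0.0 t 10.45 at [412.5  77.1 230.8] F [-0.2 -0.1 -0.5]
```

```bash
python3 -m handwheel '[0,9,0,1,0,0,0, 0,14,6,1,0,0,0, 0,19,10,1,0,0,0, 0,25,14,1,0,0,0, 0,31,16,1,0,0,0, 0,38,17,1,0,0,0, 0,45,17,1,0,0,0, 0,52,15,1,0,0,0, 0,58,12,1,0,0,0, 0,58,12,1,0,0,0]'
python3 - <<'E'
from h import *
look('scene',['clip_post','clip_pivot'])
f=look('top',['clip_post','clip_pivot'])
delta(412.4+.7254*64+.6884*7,77.5+.6884*64-.7254*7,230,43.5)
E
```

```text
clock: 11.45
eef_pos: [0.4632, 0.1101, 0.23]
tool_rot: [[0.724, 0.689, 0.001], [0.689, -0.724, 0.002], [0.002, -0.001, -1.0]]
ft_force: [0.1, 0.3, 0.6]
opening: 0.0001
grip_force: 0.0
scene clip_post 0.6 [216.  210.3] [478.3 120.   72. ]
scene clip_pivot 0.61 [211.8 195.2] [436.1 128.   51. ]
top clip_pivot 0.95 [305.  188.6] [441.8 130.4  51. ]
delta [ 6.3 -5.4 -0.2] [ 0.01 -0.01 -0.04] open 0.2 t 11.75 at [462.7 108.2 229.8] F [-0.4 -0.5  1. ]
```

Post followed; now finish to the stop, in small steps while watching the force.

```bash
python3 -m handwheel '[0,3,-2,0,0,0,0, 0,6,-5,0,0,0,0, 0,6,-5,0,0,0,0, 0,6,-5,0,0,0,0]'; python3 -m handwheel '[0,1,0,0,0,0,0, 0,1,0,0,0,0,0, 0,1,0,0,0,0,0]';python3 -m handwheel '[0,1,0,0,0,0,0, 0,1,0,0,0,0,0, 0,1,0,0,0,0,0]'
python3 - <<'E'
from h import *
f2=look('scene',['clip_post','clip_pivot'])
f=look('top',['clip_post','clip_pivot'])
cv2.imwrite('pics/s6.png',np.hstack([cv2.resize(f['frame'][120:220,250:350,::-1],None,fx=4,fy=4),cv2.resize(f2['frame'][180:280,180:280,::-1],None,fx=4,fy=4)]))
E
```

```text
clock: 12.15
eef_pos: [0.4634, 0.1158, 0.2296]
tool_rot: [[0.726, 0.688, -0.001], [0.688, -0.726, -0.001], [-0.001, -0.0, -1.0]]
ft_force: [-0.8, -1.6, 0.3]
opening: 0.0002
grip_force: 1.1
clock: 12.45
eef_pos: [0.4638, 0.1161, 0.2294]
tool_rot: [[0.726, 0.688, -0.002], [0.688, -0.726, -0.002], [-0.003, -0.0, -1.0]]
ft_force: [-3.0, -3.7, 2.8]
opening: -0.0
grip_force: 2.6
clock: 12.75
eef_pos: [0.4641, 0.1163, 0.2294]
tool_rot: [[0.726, 0.687, -0.004], [0.687, -0.726, -0.003], [-0.005, -0.0, -1.0]]
ft_force: [-4.8, -5.8, 5.4]
opening: 0.0001
grip_force: 3.5
scene clip_post 0.4 [220.2 206.2] [474.1 130.6  72. ]
scene clip_pivot 0.61 [215.5 196.6] [442.2 133.2  51. ]
scene clip_pivot 0.6 [220.2 210. ] [472.5 129.7  51. ]
```

View pics/s6.png

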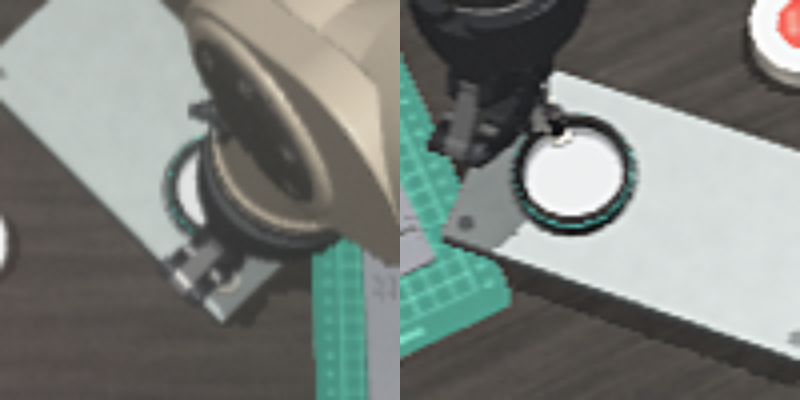

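The force climbs with no more motion, so the clip is at its stop, with the arm over the rim. I'll back off along tool -x, then go up and away.

```bash
python3 -m handwheel '[0,-8,0,0,0,0,0, 0,-20,0,0,0,0,0, 0,-30,0,0,0,0,0, 0,-30,0,-45,0,0,0, 0,-30,0,-90,0,0,0, 0,-30,45,-120,0,0,0, 0,-30,90,-120,0,0,0, 0,-30,140,-120,0,0,0, 0,-30,180,-120,0,0,0, 0,-30,180,-120,0,0,0]'
python3 - <<'E'
from h import *
f2=look('scene',['clip_post','clip_pivot','tin','tape_roll'])
f=look('top',['clip_post','clip_pivot','tin','tape_roll'])
ob=[sil(c,"loupe",[.4914,.127],.037,25) for c in("top","scene")]
print(fit(cyl(.0295,.022,.04),[.492,.127],[o for o in ob if o],[.004]*2))
cv2.imwrite('pics/s7.png',np.hstack([cv2.resize(f['frame'][120:220,250:350,::-1],None,fx=4,fy=4),cv2.resize(f2['frame'][180:280,180:280,::-1],None,fx=4,fy=4)]))
delta(0,0,0,43.5)
E
```

```text
clock: 14.05
eef_pos: [0.5696, -0.0402, 0.3495]
tool_rot: [[0.732, 0.681, 0.003], [0.681, -0.732, -0.002], [0.001, 0.003, -1.0]]
ft_force: [-0.4, 0.2, -0.8]
opening: 0.0001
grip_force: 0.0
scene clip_post 0.66 [221.2 206.1] [474.7 132.4  72. ]
scene clip_pivot 0.65 [212.3 196.7] [439.5 127.5  51. ]
scene tin 0.91 [278.7 186.7] [457.8 268.9  -0. ]
scene tape_roll 0.73 [320.2 200.3] [524.7 332.    0. ]
scene tape_roll 0.28 [222.2 223.7] [480.7 126.3   0. ]
top clip_post 0.49 [305.5 172.3] [472.  130.7  72. ]
top clip_post 0.36 [305.2 169.9] [477.  131.2  72. ]
top clip_pivot 0.63 [306.6 190.3] [438.1 127.2  51. ]
top tin 0.8 [239.7 183.7] [461.2 268.1   0. ]
top tape_roll 0.77 [210.2 152.8] [531.2 333.8   0. ]
(array([0.49150723, 0.12638116]), np.float64(0.34111713374967556))
delta [-388.3 -414.8  349.7] [ 0.01  0.   -0.02] open 0.3 t 14.75 at [567.2 -33.8 349.8] F [-0.3 -0.7 -0.8]
```

View pics/s7.png

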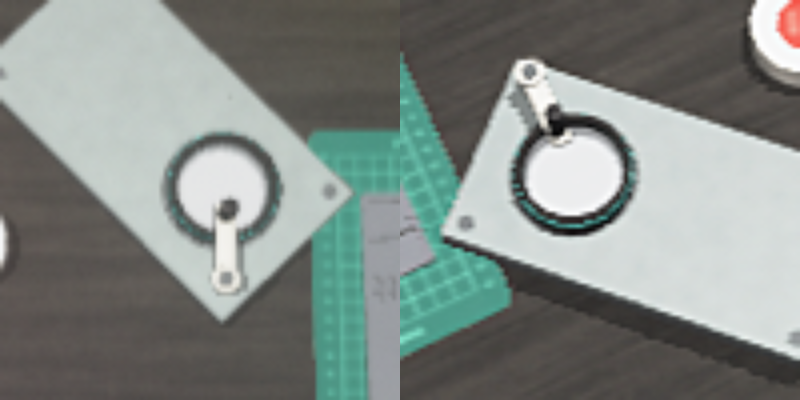

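The clip arm points at the recess centre over the rim, the loupe lies flat, the tin and tape roll have not moved, and the hand is clear.

```bash
python3 -c "
from workcell import robot
print(robot.job_done())"
```

```text
the job is handed in; nothing more can be done
None
```

The job is handed in at about 15 s: in the last pictures the loupe lies flat in the recess, the clip is closed over its rim at the stop, the tape roll and tin are in place within measuring error, and the hand is clear; no verdict was returned.

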